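Clear the vial carrier's handle and lift it level

ROBOT

A 6-joint arm with a two-finger parallel gripper is mounted at the origin on a cart in front of the work surface, level with it; the furniture and walls round the work are solid. World frame = base frame: x ahead of the robot, y to its left, z up, the work surface at z = 0. Lengths are in m, angles in degrees, forces in N, time in s.
With the tool pointing down it reaches from about 0.25 to 0.725 m from the base axis. Payload 9.7 kg.
Tool frame: the origin (TCP) lies at the very end of the fingers, on their centre line; the grasp point (between the pads) lies 19 mm behind it (bot.pinch_z is the distance from the TCP to the grasp point, in m); x points along the fingers, z is the direction in which the jaws open and shut, and the axes are right-handed (so a half turn about x gives the same grasp; the last joint's range is limited). The gripper opens to 85 mm and grips with 20 to 120 N. Pads are 22 mm wide; open, the fingers measure 114 mm over their backs; the gripper's body (76 mm by 85 mm) begins 54 mm behind the grasp point. The pads swing forward as they close: fully open they stand 13 mm farther back than shut.
Start: joints at [63.713, 4.979, 10.078, 95.1, 0, 90], TCP at [0.244, 0.493, 0.231] pointing down, gripper open.
Joint ranges: [-179.16, 179.16], [-48.56, 103.87], [-65.8, 70.77], [-126.05, 130.52], [-82.76, 87.17], [-180, 180]. Speed limits (degrees/s): [127.2, 127.2, 147.25, 180, 180, 180].

INTERFACE

Orientations are given as [roll, pitch, yaw] about the fixed x, y, z axes, in that order (R = Rz(yaw) Ry(pitch) Rx(roll)).
In Python, from workcell import bot gives the robot as it stands.
- The arm moves only by the tool play_rows, never from a script. Its argument "rows" is a list of rows, each a list of 3 entries, a list of its own where there are three numbers: the shift along the tool's x, y, z in cm, then the turn about the tool's x in degrees, then the finger opening in cm, from 0 to 8.54. A call has 1 to 12 rows; each row is the pose to reach, as a shift and turn from the pose commanded when the call began, along the tool's axes at that moment; what a row does not reach only later rows make up. A row lasts 1/12 s, in which the tool goes at most 41.7 mm and 7.16 degrees, less where a joint would pass 70% of its speed; a pose out of reach is approached as far as the arm can. A call with a gripper value outside its range is refused whole. The fingers move at their own pace and stop on an object; "squeeze" is the grip in N (left out, the last holds). Time passes only in rows, so rows that repeat a pose let the fingers close. It gives the time, the measured TCP pose, the force and the opening at its end, in the units of the state.
- bot.get_obs(): the state, without advancing time (a new reading comes with each control period).
- bot.camera(name): name is "scene" or "top"; returns (picture, depth): 420x560x3 uint8, blue, green, red; 420x560 float32, m along the optical axis (not along the pixel's ray), 0 where there is no reading.
- bot.camera_model(name): a dict with "fx", "fy", "cx", "cy" (pixels), "origin" and "attitude" of the camera in the world. Camera axes: x right, y down, z forward; pixel columns grow to the right and rows downward; lengths in m; the calibration is good to about 2 mm. A picture is of the moment at which its call begins. camera_model takes no time and is no camera call.
- bot.job_done(): hands the job in, once; it reports no verdict.
The state is a dict: "time": time; "q": joint angles; "qd": joint speeds; "joint_efforts": joint torques, N m; "ee_pos": TCP position; "tcp_rot": TCP orientation; "wrist_force": force on the tool from outside, world axes, zero at the start; "torque": the same for the moment, N m; "opening": finger opening in m.
Only numpy, scipy, OpenCV 4.12 (cv2) and the standard library are available. Lean on these libraries where they do the work, as an engineer would, in place of code of your own. Each camera call takes 0.05 s, during which the arm holds its last target.

TASK

Somebody left the glue stick standing on the vial carrier, right against the grip bar. Take it off and stand it upright on the table beside the carrier, then take the carrier by its grip bar, lift it straight up until its underside is about 15 cm above the table, and keep it there level and still with all three vials in their pockets. Finish while holding it in the air; do not put it down.

Things in the scene. Friction and masses are not known exactly. Their poses are not given: they have to be found in the camera images.
- carrier: loose vial carrier, about 0.3 kg: grey block 160 x 112 mm, 30 mm high, with five round vial pockets (24 mm wide, 24 mm deep, floor 6 mm above the underside) and a black grip bar above it on two thin steel posts. Stands on the table at any yaw. Origin: centre of the underside; x along the bar and the block's long side, z up. +y: the side with two pockets, where the glue stick stands
- grip_bar (a point): centre of the carrier's black grip bar, 97 mm above its underside. The bar is 92 mm long (carrier's x), 14 mm thick (y) and 26 mm high (84 to 110 mm above the underside); grip it from above across its thickness, near the middle. Axes as the carrier's
- glue_stick: loose upright glue stick, 26 mm across, 84 mm tall, yellow with green cap; stands on the carrier's top (30 mm up) 8 mm off the bar's face: no room for a finger between. Grip it on the two sides that face along the bar. Origin: centre of its underside, z up. Bare table for it at x about 0.45 m, 16 to 17 cm to the carrier's left (+y) if the carrier is at y under -0.27, else to its right
- vial_a: loose glass vial with white cap, 52 mm tall, 21 mm across, screw cap; stands in a pocket of the carrier. Origin: centre of its underside, z axis up along it; its top is 58 mm above the carrier's underside
- vial_b: loose glass vial with white cap (the tallest), 58 mm tall, 21 mm across, screw cap; stands in a pocket of the carrier. Origin: centre of its underside, z axis up along it; its top is 64 mm above the carrier's underside
- vial_c: loose glass vial with blue cap, 52 mm tall, 21 mm across, screw cap; stands in a pocket of the carrier. Origin: centre of its underside, z axis up along it; its top is 58 mm above the carrier's underside
- gooseneck_lamp: obstacle, fixed: black desk lamp with a bent neck up to 201 mm high; within x 0.46 to 0.97 m it keeps to y above -0.035 m. Another fixed obstacle, on the other side: a balance with a glass cabinet 344 mm high at x 0.36 to 0.75, y -0.52 to -0.74 m; the arm may start close beside it
Things that resemble listed ones, but are neither listed nor needed, are in the scene too. What is shaped like the glue_stick but orange is not meant.

How it is judged (in metres and radians):
On the way:
1. the glue stick stands upright on the table, let go and clear of the carrier, which still stands on the table (height (world z) of glue_stick below 0.008 m and angle between glue_stick's own z axis and vertical below 0.15 rad and contact force between glue_stick and carrier below 0.05 N and contact force between glue_stick and the fingers below 0.05 N and horizontal distance between glue_stick and carrier above 0.08 m and height (world z) of carrier below 0.01 m), for 0.2 s.
At the end, for the whole second after the job is handed in: Carrier held in the fingers by its bar (grasp within 5 cm of its centre), underside 12 to 20 cm above the table, within 15 cm sideways of its start, within 5 degrees of level and still (2 cm/s, 0.1 rad/s); three vials within 4 mm of the pockets' floors; glue stick upright on the table, untouched (height (world z) of carrier between 0.12 and 0.2 m and distance of carrier from where it was at the start of the episode below 0.25 m and angle between carrier's own z axis and vertical below 0.09 rad and linear speed of carrier below 0.02 m/s and angular speed of carrier below 0.1 rad/s and contact force between carrier and the fingers above 1 N and distance between the grasp point and grip_bar below 0.05 m and height (world z) of glue_stick below 0.008 m and angle between glue_stick's own z axis and vertical below 0.15 rad and contact force between glue_stick and carrier below 0.05 N and contact force between glue_stick and the fingers below 0.05 N and z of vial_a in the frame of carrier between 0 and 0.01 m and z of vial_b in the frame of carrier between 0 and 0.01 m and z of vial_c in the frame of carrier between 0 and 0.01 m and horizontal distance between each of vial_a, vial_b, vial_c and carrier below 0.075 m); the arm keeps its last pose, push and grip.
It fails at once if the carrier is tipped by more than 20 degrees (angle between carrier's own z axis and vertical above 0.35 rad).
It fails at once if a vial comes out of its pocket (z of any of vial_a, vial_b, vial_c in the frame of carrier above 0.03 m).
It also fails if it takes over 58 s, if anything falls off the work surface, if the arm or the gripper's body presses on something with over 40 N, if the wrist force passes 120 N, or if a joint passes its speed limit or range.

## Working session

There is one attempt and no reset: what is moved stays moved. The work goes in short steps, Python scripts to look and compute and a tool call to move; the robot and the scene stay as the last step left them, time stands still between calls to the robot, and variables do not carry over. Pictures are saved under pics/ and viewed, and the job is handed in when it is done.

Besides the shell and the picture viewer there is one more tool, called after ">>>" by a JSON object that holds its "fn" and its "kwargs". play_rows: Moves the arm, as the interface text tells. Its arguments: {"type":"object","properties":{"rows":{"type":"array"},"squeeze":{"type":"number"}},"required":["rows"]}

```bash
mkdir -p pics; ls; cat > h.py <<'E'
import numpy as np,cv2
from workcell import bot
def save(n,tag):
    p,d=bot.camera(n); cv2.imwrite(f'pics/{tag}_{n}.png',p); np.save(f'pics/{tag}_{n}.npy',d); return p,d
E
python3 - <<'E'
from h import *
for n in('scene','top'):
    save(n,'a'); print(bot.camera_model(n))
print(bot.get_obs())
E
```

```text
pics
{'fx': 473.10360992701425, 'fy': 473.10360992701425, 'cx': 275.25325740260325, 'cy': 209.5255572470576, 'origin': array([-0.12588867, -0.61347768,  0.48014898]), 'attitude': array([-115.18849424,    1.13928745,  -54.96219615])}
{'fx': 393.2656202667871, 'fy': 393.2656202667871, 'cx': 279.33398233188024, 'cy': 214.2468987568659, 'origin': array([ 0.41969126, -0.14537309,  0.91105715]), 'attitude': array([-172.00106689,    2.08147062,  -88.9506615 ])}
{'time': 0.1, 'q': array([6.37125300e+01, 5.00937829e+00, 1.00417804e+01, 9.50976872e+01,
       1.80622610e-03, 9.00017549e+01]), 'qd': array([-0.12223355, -0.05740528,  0.11735033,  0.0545331 , -0.10844481,
       -0.08240129]), 'joint_efforts': array([-1.57426111e-04, -5.21560800e+01,  4.65653586e+01,  1.58680254e-02,
       -8.37774223e-06,  9.58219232e-06]), 'ee_pos': array([0.24349663, 0.49296965, 0.23066519]), 'tcp_rot': array([ 178.41697373,   89.93468986, -117.87225211]), 'wrist_force': array([-0.5692982 ,  0.66545822, -0.37826567]), 'torque': array([-0.01178067,  0.02633945,  0.00141998]), 'opening': 0.08538371823676753}
```

View pics/a_top.png

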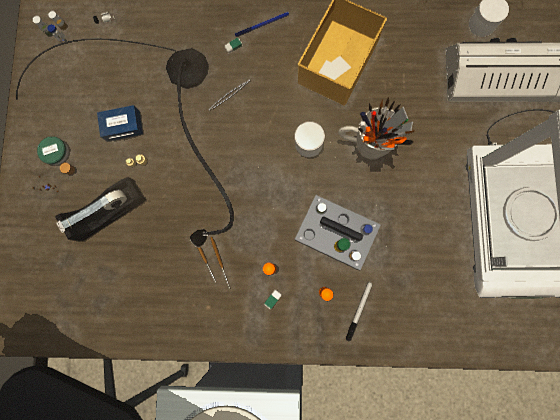

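View pics/a_scene.png

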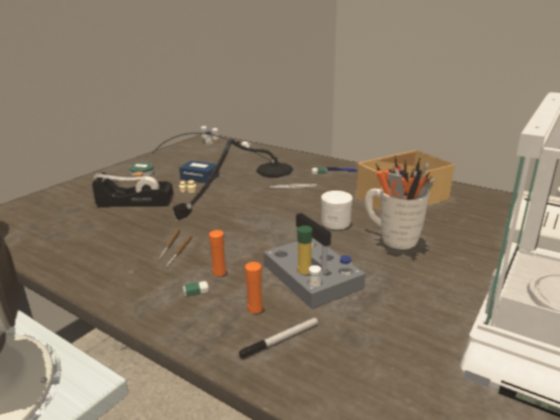

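The top picture shows the carrier at about (338,232), with the bar running from upper left to lower right. The green-capped glue stick is at (343,244) on its near side. The orange look-alikes are at (269,269) and (327,295).

```bash
cat >> h.py <<'E'
from scipy.spatial.transform import Rotation as Ro
def cam(n):
    m=bot.camera_model(n); return m,Ro.from_euler('xyz',m['attitude'],degrees=True).as_matrix()
def ray(n,u,v,z):
    m,R=cam(n); d=R@np.array([(u-m['cx'])/m['fx'],(v-m['cy'])/m['fy'],1]); o=m['origin']; return o+d*(z-o[2])/d[2]
def cloud(n,dep):
    m,R=cam(n); v,u=np.mgrid[:420,:560]; P=np.stack([(u-m['cx'])/m['fx']*dep,(v-m['cy'])/m['fy']*dep,dep],-1)
    return P@R.T+m['origin']
def proj(n,P):
    m,R=cam(n); c=(np.atleast_2d(P)-m['origin'])@R; return np.c_[c[:,0]/c[:,2]*m['fx']+m['cx'],c[:,1]/c[:,2]*m['fy']+m['cy']]
E
python3 - <<'E'
from h import *
p=cv2.imread('pics/a_top.png'); d=np.load('pics/a_top.npy')
c=cv2.resize(p[185:315,250:400],None,fx=5,fy=5,interpolation=cv2.INTER_CUBIC)[:600]
cv2.imwrite('pics/a_crop.png',c)
P=cloud('top',d); 
roi=np.zeros(d.shape,bool); roi[190:275,290:385]=1
z=P[...,2]; print(z[300,300],z[232,310])
m=roi&(z>.024)&(z<.036); r=cv2.minAreaRect(P[m][:,:2].astype(np.float32)); print('block',r)
m=roi&(z>.095)&(z<.125)
r2=P[m]; print(len(r2))
g=p.astype(int); green=(g[...,1]>g[...,2]+25)
mb=m&(p.max(-1)<60)
r=cv2.minAreaRect(P[mb][:,:2].astype(np.float32)); print('bar',r,np.median(P[mb],0))
mg=m&green; print('cap',mg.sum(),P[mg].mean(0),np.median(P[mg],0), P[mg].min(0),P[mg].max(0))
for u,v in((269,269),(327,295),(309,138),(375,145)): print(P[v,u])
E
```

```text
-0.0014630556545502937 0.005364252882012588
block ((0.5054464936256409, -0.2419356107711792), (0.1600249707698822, 0.112418033182621), 65.58011627197266)
472
bar ((0.4907114505767822, -0.23415806889533997), (0.09017442911863327, 0.04776281118392944), 64.2074203491211) [ 0.50319969 -0.24067315  0.10873572]
cap 116 [ 0.47310626 -0.2451258   0.11281673] [ 0.47261348 -0.24570195  0.112758  ] [ 0.46236668 -0.25606325  0.10971445] [ 0.48465936 -0.2339487   0.11590736]
[ 0.4197977  -0.09375041  0.08433678]
[ 0.36899448 -0.21439926  0.08339909]
[ 0.71001608 -0.17540595  0.06642335]
[ 0.7031106  -0.32603517  0.04103504]
```

View pics/a_crop.png

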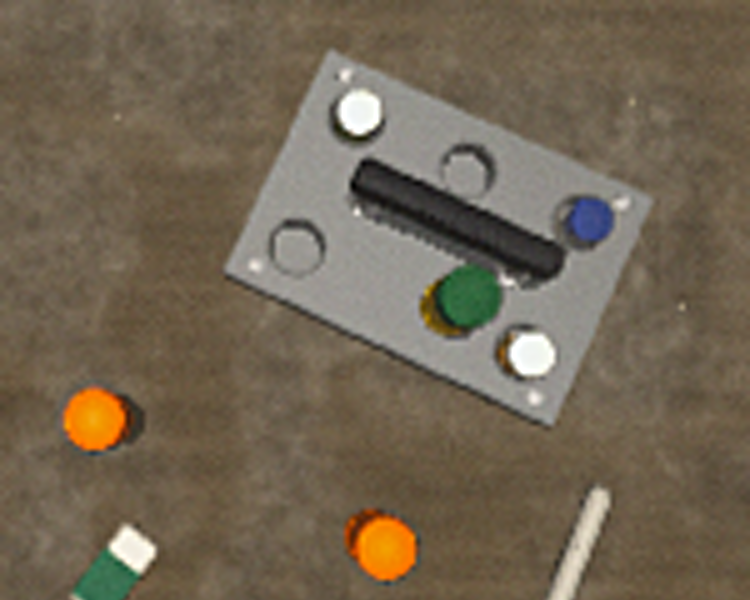

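```bash
cat >> h.py <<'E'
def goal(xyz,jaw):
    """print shift (cm) and turn for TCP goal, jaw yaw (deg, world dir of tool z, mod 180)"""
    o=bot.get_obs(); R=Ro.from_euler('xyz',o['tcp_rot'],degrees=True).as_matrix()
    s=R.T@(np.array(xyz)-o['ee_pos'])*100
    a=np.radians(jaw); t=R.T@np.array([np.cos(a),np.sin(a),0]); th=np.degrees(np.arctan2(-t[1],t[2]))
    print('t',round(o['time'],2),'pos',o['ee_pos'].round(4),'F',o['wrist_force'].round(1),'q',o['q'].round(1),'op',round(o['opening'],4))
    print('toolx',R[:,0].round(3),'y',R[:,1].round(3),'z',R[:,2].round(3)); print('shift',s.round(2),'turn',round(th,1),'or',round(th-180*np.sign(th),1))
E
python3 - <<'E'
from h import *
goal([.4725,-.246,.26],65.6)
goal([.505,-.242,.26],155.6)
d=np.load('pics/a_top.npy');P=cloud('top',d)
print(ray('top',347,338,0),ray('top',371,285,0))
Rz=Ro.from_euler('z',65.6,degrees=True).as_matrix()
for u,v in((321.5,207.8),(356,255.5),(368,229)): print((Rz.T@(ray('top',u,v,.06)-[.5054,-.2419,0])).round(3))
E
```

```text
t 0.1 pos [0.2435 0.493  0.2307] F [-0.6  0.7 -0.4] q [63.7  5.  10.  95.1  0.  90. ] op 0.0854
toolx [-0.001 -0.001 -1.   ] y [-0.897  0.443  0.   ] z [ 0.443  0.897 -0.001]
shift [ -2.87 -53.26 -56.11] turn -1.9 or 178.1
t 0.1 pos [0.2435 0.493  0.2307] F [-0.6  0.7 -0.4] q [63.7  5.  10.  95.1  0.  90. ] op 0.0854
toolx [-0.001 -0.001 -1.   ] y [-0.897  0.443  0.   ] z [ 0.443  0.897 -0.001]
shift [ -2.87 -56.   -54.32] turn -91.9 or 88.1
[ 0.27073752 -0.26589189  0.        ] [ 0.38815953 -0.32056758  0.        ]
[ 0.055 -0.029  0.06 ]
[-0.055  0.034  0.06 ]
[-0.055 -0.029  0.06 ]
```

>>> {"fn": "play_rows", "kwargs": {"rows": [[[-1,0,0],0,5.5],[[-2.9,-1.5,-1.6],0,5.5],[[-2.9,-4,-4.2],0,5.5],[[-2.9,-6.5,-6.8],0,5.5],[[-2.9,-9,-9.5],0,5.5],[[-2.9,-11.5,-12.1],0,5.5],[[-2.9,-14,-14.7],0,5.5],[[-2.9,-16.5,-17.4],0,5.5],[[-2.9,-19,-20],0,5.5],[[-2.9,-21.5,-22.6],0,5.5],[[-2.9,-24,-25.3],0,5.5],[[-2.9,-26.5,-27.9],0,5.5]]}}

```text
time: 1.1
ee_pos: [0.3575, 0.1239, 0.2612]
tcp_rot: [-47.9, 89.9, 15.8]
wrist_force: [1.3, 0.9, -0.6]
opening: 0.0549
```

>>> {"fn": "play_rows", "kwargs": {"rows": [[[0,-2.5,-2.6],0,5.5],[[0,-5,-5.3],0,5.5],[[0,-7.5,-7.9],0,5.5],[[0,-10,-10.5],0,5.5],[[0,-12.5,-13.2],0,5.5],[[0,-15,-15.8],0,5.5],[[0,-17.5,-18.4],-0.5,5.5],[[0,-20,-21],-1,5.5],[[0,-22.5,-23.7],-1.5,5.5],[[0,-25,-26.3],-1.9,5.5],[[0,-26.2,-27.6],-1.9,5.5],[[0,-26.7,-28.2],-1.9,5.5]]}}

```text
time: 2.1
ee_pos: [0.4724, -0.2479, 0.2599]
tcp_rot: [101.6, 89.9, 167.1]
wrist_force: [0.3, 1.0, 0.2]
opening: 0.0551
```

```bash
python3 - <<'E'
from h import *
save('scene','b')
goal([.4725,-.246,.26],65.6)
E
```

```text
t 2.15 pos [ 0.4723 -0.2477  0.2599] F [-0.   0.4 -0.8] q [-27.7   3.5  11.7  98.3  -0.   -3.1] op 0.0552
toolx [-0.001  0.    -1.   ] y [-0.91   0.415  0.001] z [ 0.415  0.91  -0.   ]
shift [-0.01  0.06  0.16] turn -0.1 or 179.9
```

View pics/b_scene.png

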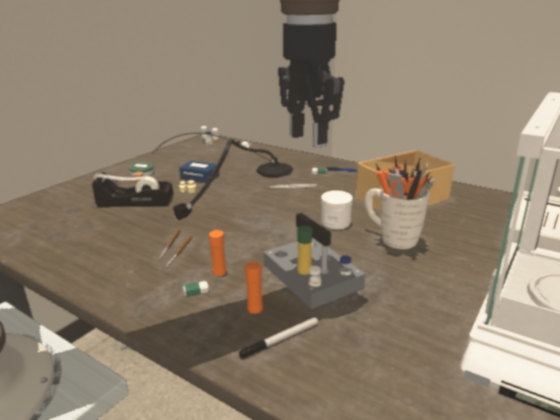

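The arm is above the carrier. The glue stick is at (305,250), and nothing else has moved. I'll cross-check the fix in this second view.

```bash
python3 - <<'E'
from h import *
p=cv2.imread('pics/a_scene.png')
a=np.radians(65.6);ex=np.array([np.cos(a),np.sin(a),0]);ey=np.array([-ex[1],ex[0],0]);c=np.array([.5054,-.2419,0])
Z=np.array([0,0,1])
L=lambda x,y,z:c+ex*x+ey*y+Z*z
b=[L(x,y,.03) for x,y in((.08,.056),(-.08,.056),(-.08,-.056),(.08,-.056))]
t=np.linspace(0,2*np.pi,24)
g=[np.array([.4726+.013*np.cos(s),-.246+.013*np.sin(s),z]) for z in(.03,.114) for s in t]
bar=[L(x,y,.11) for x,y in((.046,.007),(-.046,.007),(-.046,-.007),(.046,-.007))]
p=cv2.resize(p[190:310,230:400],None,fx=4.5,fy=4.5,interpolation=cv2.INTER_CUBIC)
for pts in(b,g[:24],g[24:],bar):
    q=((proj('scene',np.array(pts))-[230,190]+.5)*4.5).astype(np.int32); cv2.polylines(p,[q],True,(255,0,255),1)
cv2.imwrite('pics/b_chk.png',p)
E
```

```text
(no output)
```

View pics/b_chk.png

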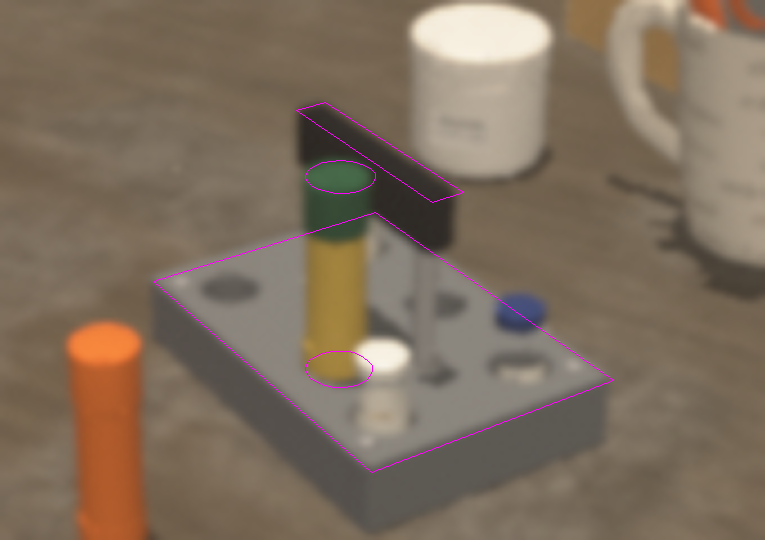

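>>> {"fn": "play_rows", "kwargs": {"rows": [[[1,0.1,0.16],0,5.5],[[3,0.1,0.16],0,5.5],[[5,0.1,0.16],0,5.5],[[7,0.1,0.16],0,5.5],[[9,0.1,0.16],0,5.5],[[11,0.1,0.16],0,5.5],[[13,0.1,0.16],0,5.5],[[15,0.1,0.16],0,5.5],[[17,0.1,0.16],0,5.5],[[18,0.1,0.16],0,5.5],[[18.6,0.1,0.16],0,5.5],[[18.6,0.1,0.16],0,5.5]]}}

```text
time: 3.15
ee_pos: [0.4715, -0.2428, 0.0739]
tcp_rot: [83.7, 89.9, 149.3]
wrist_force: [0.9, 0.3, -0.2]
opening: 0.0552
```

>>> {"fn": "play_rows", "kwargs": {"rows": [[[0,0,0],0,4],[[0,0,0],0,3],[[0,0,0],0,2.2],[[0,0,0],0,2],[[0,0,0],0,2],[[0,0,0],0,2],[[0,0,0],0,2],[[0,0,0],0,2]], "squeeze": 30}}

```text
time: 3.82
ee_pos: [0.4725, -0.2439, 0.0757]
tcp_rot: [-86.1, 89.9, -20.5]
wrist_force: [-1.0, -0.0, 6.3]
opening: 0.0243
```

```bash
python3 - <<'E'
from h import *
save('scene','c')
goal([.45,-.407,.16],65.6)
p=cv2.imread('pics/c_scene.png');cv2.imwrite('pics/c_crop.png',cv2.resize(p[150:310,220:400],None,fx=3.5,fy=3.5))
E
```

```text
t 3.87 pos [ 0.4725 -0.2439  0.0757] F [-0.5  0.8  6.3] q [-27.3   2.2 -10.   77.6   0.   -2.9] op 0.0246
toolx [ 0.002 -0.001 -1.   ] y [-0.911  0.413 -0.002] z [0.413 0.911 0.   ]
shift [ -8.42  -4.7  -15.78] turn 0.0 or -180.0
```

View pics/c_crop.png

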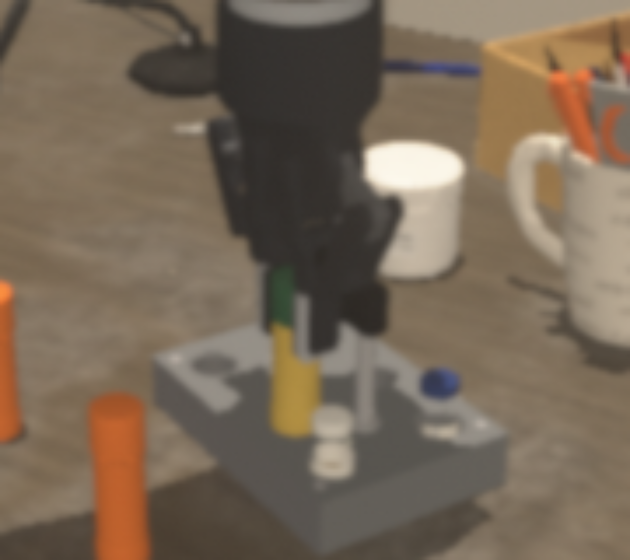

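>>> {"fn": "play_rows", "kwargs": {"rows": [[[-0.3,0,0],0,2],[[-1,0,0],0,2],[[-2,0,0],0,2],[[-3,0,0],0,2],[[-4,0,0],0,2],[[-5,0,0],0,2],[[-6,0,0],0,2],[[-7,0,0],0,2],[[-8,0,0],0,2],[[-8.5,0,0],0,2],[[-8.5,0,0],0,2]]}}

```text
time: 4.78
ee_pos: [0.4724, -0.2439, 0.1608]
tcp_rot: [-93.0, 89.9, -27.3]
wrist_force: [-0.2, 0.6, 0.0]
opening: 0.0244
```

```bash
python3 - <<'E'
from h import *
save('scene','d')
goal([.45,-.407,.16],65.6)
p=cv2.imread('pics/d_scene.png');cv2.imwrite('pics/d_crop.png',cv2.resize(p[120:310,210:400],None,fx=3,fy=3))
E
```

```text
t 4.83 pos [ 0.4721 -0.2437  0.1598] F [-0.3 -0.3 -0.7] q [-27.3   1.5  -1.5  87.    0.   -2.9] op 0.0247
toolx [ 0.001 -0.    -1.   ] y [-0.911  0.413 -0.001] z [ 0.413  0.911 -0.   ]
shift [-1.000e-02 -4.730e+00 -1.578e+01] turn 0.0 or -180.0
```

View pics/d_crop.png

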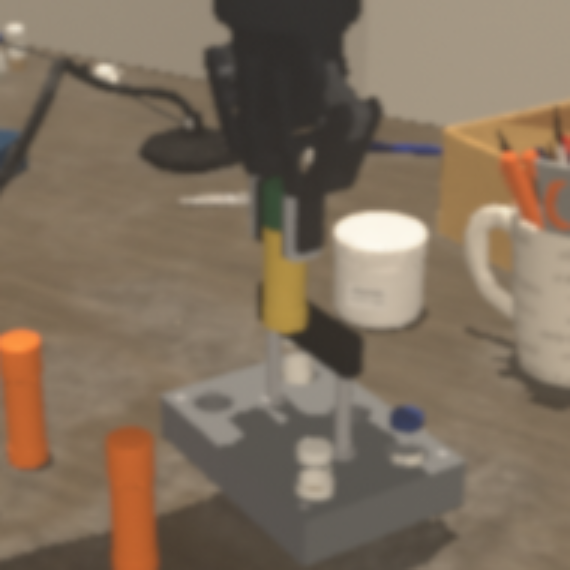

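>>> {"fn": "play_rows", "kwargs": {"rows": [[[0,0,-1],0,2],[[0,0,-3],0,2],[[0,0,-5],0,2],[[0,0,-7],0,2],[[0,0,-9],0,2],[[0,-1,-11],0,2],[[0,-2.5,-13],0,2],[[0,-4,-15],0,2],[[0,-4.7,-15.8],0,2],[[0,-4.7,-15.8],0,2],[[0,-4.7,-15.8],0,2]]}}

```text
time: 5.75
ee_pos: [0.4486, -0.4072, 0.1581]
tcp_rot: [72.4, 89.9, 138.0]
wrist_force: [0.4, 0.1, -1.2]
opening: 0.0243
```

>>> {"fn": "play_rows", "kwargs": {"rows": [[[1,0,0],0,2],[[2.5,0,0],0,2],[[4,0,0],0,2],[[5.5,0,0],0,2],[[7,0,0],0,2],[[8,0,0],0,2],[[8.5,0,0],0,2],[[8.5,0,0],0,2],[[8.5,0,0],0,2]]}}

```text
time: 6.5
ee_pos: [0.4495, -0.4067, 0.0747]
tcp_rot: [-108.6, 90.0, -43.0]
wrist_force: [0.5, 0.9, -1.2]
opening: 0.0242
```

```bash
python3 - <<'E'
from h import *
save('scene','e')
goal([.45,-.407,.0465],65.6)
q=proj('scene',np.array([[.45,-.407,0],[.45,-.407,.0298]]));print(q)
p=cv2.imread('pics/e_scene.png');cv2.imwrite('pics/e_crop.png',cv2.resize(p[180:380,240:500],None,fx=3,fy=3))
E
```

```text
t 6.55 pos [ 0.4497 -0.407   0.0751] F [0.1 0.2 0.1] q [-42.1  12.4   1.1  78.7  -0.  -17.8] op 0.0242
toolx [ 0.001 -0.001 -1.   ] y [-0.911  0.413 -0.001] z [ 0.413  0.911 -0.   ]
shift [ 2.86 -0.03  0.01] turn 0.0 or -180.0
[[385.09232667 325.32645777]
 [386.62842525 309.74141708]]
```

View pics/e_crop.png

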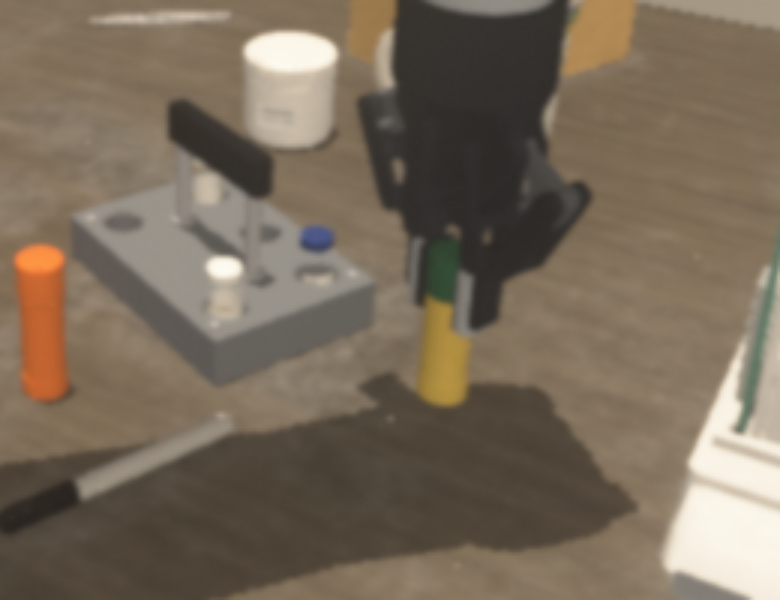

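>>> {"fn": "play_rows", "kwargs": {"rows": [[[0.8,0,0],0,2],[[1.6,0,0],0,2],[[2.2,0,0],0,2],[[2.6,0,0],0,2],[[2.7,0,0],0,2],[[2.7,0,0],0,2],[[2.7,0,0],0,2]]}}

```text
time: 7.13
ee_pos: [0.4495, -0.407, 0.0473]
tcp_rot: [-69.3, 90.0, -3.7]
wrist_force: [-0.4, -0.1, 0.1]
opening: 0.0247
```

>>> {"fn": "play_rows", "kwargs": {"rows": [[[0.1,0,0],0,2],[[0.15,0,0],0,2],[[0.2,0,0],0,2],[[0.2,0,0],0,2]]}}

```text
time: 7.47
ee_pos: [0.4496, -0.407, 0.0457]
tcp_rot: [-105.0, 90.0, -39.4]
wrist_force: [0.0, 0.8, 2.3]
opening: 0.0248
```

>>> {"fn": "play_rows", "kwargs": {"rows": [[[0,0,0],0,2.6],[[0,0,0],0,2.8],[[0,0,0],0,3.2],[[0,0,0],0,4],[[0,0,0],0,4.5],[[0,0,0],0,5],[[0,0,0],0,5],[[0,0,0],0,5],[[0,0,0],0,5]]}}

```text
time: 8.22
ee_pos: [0.4494, -0.4069, 0.0453]
tcp_rot: [-151.2, 90.0, -85.6]
wrist_force: [0.8, -0.2, 0.2]
opening: 0.0501
```

>>> {"fn": "play_rows", "kwargs": {"rows": [[[-1,0,0],0,5],[[-3,0,0],0,5],[[-5,0,0],0,5],[[-7,0,0],0,5],[[-9,0,0],0,5],[[-11,0,0],0,5],[[-13,0,0],0,5],[[-14.5,0,0],0,5],[[-15,0,0],0,5],[[-15,0,0],0,5]]}}

```text
time: 9.05
ee_pos: [0.4499, -0.4073, 0.1972]
tcp_rot: [-107.5, 89.8, -41.9]
wrist_force: [-0.2, -0.0, 0.5]
opening: 0.0501
```

```bash
python3 - <<'E'
from h import *
save('scene','f'); p,d=save('top','f')
cv2.imwrite('pics/f_crop.png',cv2.resize(p[150:350,250:520],None,fx=2.8,fy=2.8))
P=cloud('top',d);z=P[...,2]
g=p.astype(int);
hsv=cv2.cvtColor(p,cv2.COLOR_BGR2HSV)
roi=np.zeros(d.shape,bool); roi[190:275,290:385]=1
m=roi&(z>.024)&(z<.036); r=cv2.minAreaRect(P[m][:,:2].astype(np.float32)); print('block',r,m.sum())
m=roi&(z>.1)&(z<.12); r=cv2.minAreaRect(P[m][:,:2].astype(np.float32)); print('bar',r,m.sum())
goal([.5054,-.2419,.16],155.6)
E
```

```text
block ((0.5054768323898315, -0.24197642505168915), (0.16017791628837585, 0.11260776221752167), 65.56729125976562) 2773
bar ((0.5052903294563293, -0.24178236722946167), (0.09142114967107773, 0.014448882080614567), 65.56666564941406) 322
t 9.15 pos [ 0.4493 -0.4068  0.1947] F [0.6 0.1 0.1] q [-42.2  12.2  14.2  91.9   0.  -17.8] op 0.0501
toolx [-0.  0. -1.] y [-0.911  0.413  0.001] z [0.413 0.911 0.   ]
shift [ 3.47  1.7  17.34] turn -90.0 or 90.0
```

View pics/f_crop.png

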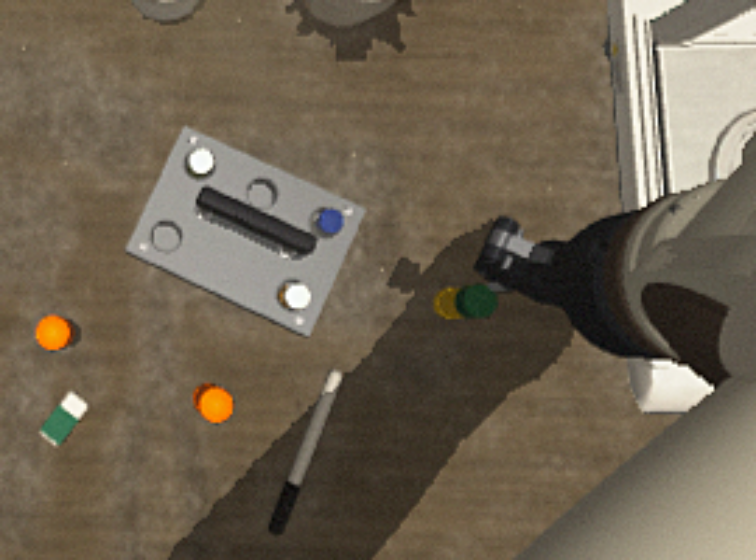

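View pics/f_scene.png

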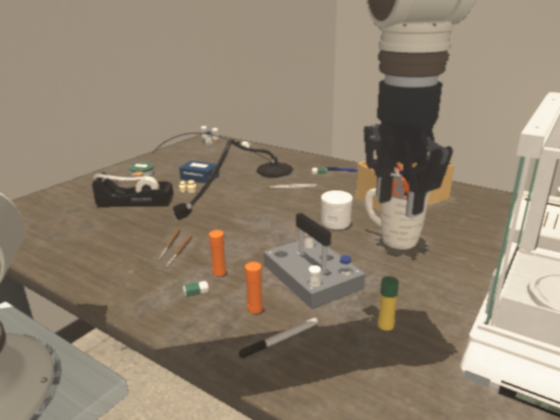

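The glue stick stands upright at scene (388,305), and the carrier is unmoved with all three vials in. Next is the bar.

>>> {"fn": "play_rows", "kwargs": {"rows": [[[0,0,1],7,7],[[0,0.5,3],14,7],[[0,1,5],21,7],[[0,1.7,7],28,7],[[0,1.7,9],35,7],[[0,1.7,11],42,7],[[0,1.7,13],49,7],[[0,1.7,15],56,7],[[0,1.7,16.5],63,7],[[0,1.7,17.3],70,7],[[0,1.7,17.3],77,7],[[0,1.7,17.3],84,7]]}}

```text
time: 10.15
ee_pos: [0.5052, -0.2414, 0.1938]
tcp_rot: [173.1, 89.9, 154.4]
wrist_force: [-0.2, -0.3, -0.2]
opening: 0.0699
```

>>> {"fn": "play_rows", "kwargs": {"rows": [[[0,0,0],4,7],[[0,0,0],6,7],[[0,0,0],6,7],[[0,0,0],6,7]]}}

```text
time: 10.48
ee_pos: [0.505, -0.2422, 0.1942]
tcp_rot: [-179.3, 89.9, 156.4]
wrist_force: [-0.4, 0.6, -0.1]
opening: 0.0697
```

```bash
python3 - <<'E'
from h import *
goal([.5053,-.2418,.078],155.6)
E
```

```text
t 10.48 pos [ 0.505  -0.2422  0.1942] F [-0.4  0.6 -0.1] q [-25.6   5.8   6.9  91.1  -0.   88.7] op 0.0697
toolx [-0.002  0.001 -1.   ] y [ 0.412  0.911 -0.   ] z [ 0.911 -0.412 -0.002]
shift [11.62  0.05  0.03] turn -179.9 or 0.1
```

>>> {"fn": "play_rows", "kwargs": {"rows": [[[1,0,0],0,7],[[2.5,0,0],0,6],[[4,0,0],0,6],[[5.5,0,0],0,6],[[7,0,0],0,6],[[8.5,0,0],0,6],[[10,0,0],0,6],[[11,0,0],0,6],[[11.6,0,0],0,6],[[11.6,0,0],0,6],[[11.6,0,0],0,6]]}}

```text
time: 11.4
ee_pos: [0.5053, -0.2423, 0.0793]
tcp_rot: [175.6, 90.0, 151.2]
wrist_force: [-1.0, -0.2, -0.1]
opening: 0.0598
```

```bash
python3 - <<'E'
from h import *
goal([.5053,-.2418,.078],155.6)
p,d=save('scene','g')
cv2.imwrite('pics/g_crop.png',cv2.resize(p[130:320,220:410],None,fx=3,fy=3))
E
```

```text
t 11.4 pos [ 0.5053 -0.2423  0.0793] F [-1.  -0.2 -0.1] q [-25.6   6.2  -5.5  78.4   0.   88.8] op 0.0598
toolx [-0.  0. -1.] y [0.413 0.911 0.   ] z [ 0.911 -0.413 -0.   ]
shift [ 0.13  0.05 -0.02] turn -180.0 or 0.0
```

View pics/g_crop.png

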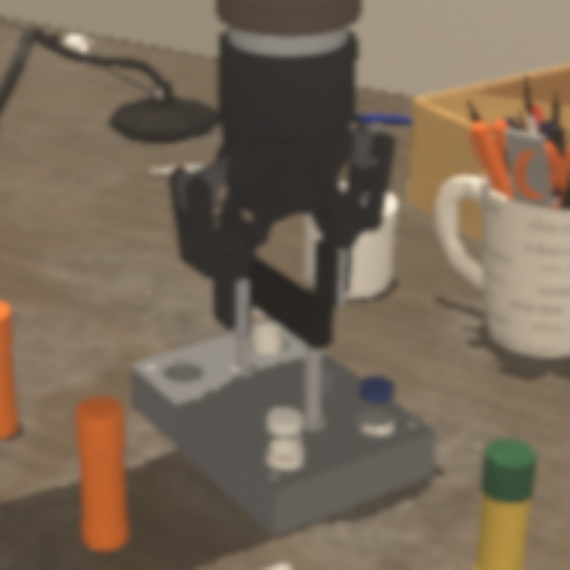

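The fingers straddle the bar. I'll close on it now.

>>> {"fn": "play_rows", "kwargs": {"rows": [[[0,0,0],0,5],[[0,0,0],0,4],[[0,0,0],0,3],[[0,0,0],0,2],[[0,0,0],0,1.6],[[0,0,0],0,1.2],[[0,0,0],0,0.8],[[0,0,0],0,0.5],[[0,0,0],0,0.5],[[0,0,0],0,0.5],[[0,0,0],0,0.5]], "squeeze": 70}}

```text
time: 12.37
ee_pos: [0.5054, -0.2423, 0.0792]
tcp_rot: [165.0, 90.0, 140.6]
wrist_force: [-2.2, 0.6, -0.5]
opening: 0.0131
```

>>> {"fn": "play_rows", "kwargs": {"rows": [[[-0.2,0,0],0,0.5],[[-0.4,0,0],0,0.5],[[-0.7,0,0],0,0.5],[[-1,0,0],0,0.5],[[-1.4,0,0],0,0.5],[[-1.8,0,0],0,0.5],[[-2.2,0,0],0,0.5],[[-2.6,0,0],0,0.5],[[-2.9,0,0],0,0.5],[[-3,0,0],0,0.5],[[-3,0,0],0,0.5]]}}

```text
time: 13.28
ee_pos: [0.5056, -0.2424, 0.1097]
tcp_rot: [1.9, 90.0, -22.5]
wrist_force: [-0.6, 0.4, -3.6]
opening: 0.0131
```

```bash
python3 - <<'E'
from h import *
goal([.5053,-.2418,.228],155.6)
p,d=save('scene','i')
cv2.imwrite('pics/i_crop.png',cv2.resize(p[130:340,210:420],None,fx=2.8,fy=2.8))
E
```

```text
t 13.28 pos [ 0.5056 -0.2424  0.1097] F [-0.6  0.4 -3.6] q [-25.6   5.7  -2.6  81.7   0.   88.8] op 0.0131
toolx [ 0.001 -0.    -1.   ] y [0.413 0.911 0.   ] z [ 0.911 -0.413  0.001]
shift [-11.83   0.04  -0.04] turn -180.0 or 0.0
```

View pics/i_crop.png

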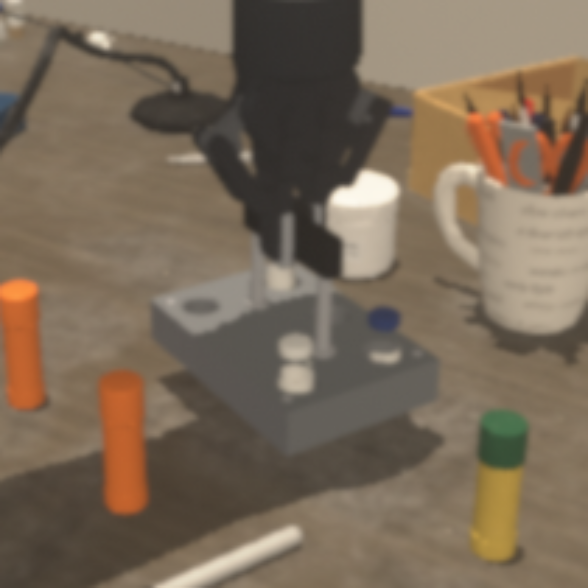

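The carrier is about 3 cm up and level, with the vials in their pockets. I'll continue another 12 cm.

>>> {"fn": "play_rows", "kwargs": {"rows": [[[-0.3,0,0],0,0.5],[[-0.8,0,0],0,0.5],[[-1.5,0,0],0,0.5],[[-2.2,0,0],0,0.5],[[-2.9,0,0],0,0.5],[[-3.6,0,0],0,0.5],[[-4.3,0,0],0,0.5],[[-5,0,0],0,0.5],[[-5.6,0,0],0,0.5],[[-6,0,0],0,0.5],[[-6.2,0,0],0,0.5],[[-6.2,0,0],0,0.5]]}}

```text
time: 14.33
ee_pos: [0.5055, -0.2424, 0.1717]
tcp_rot: [-3.1, 90.0, -27.5]
wrist_force: [-0.6, 0.4, -4.2]
opening: 0.013
```

>>> {"fn": "play_rows", "kwargs": {"rows": [[[-0.3,0,0],0,0.5],[[-0.8,0,0],0,0.5],[[-1.5,0,0],0,0.5],[[-2.2,0,0],0,0.5],[[-2.9,0,0],0,0.5],[[-3.6,0,0],0,0.5],[[-4.3,0,0],0,0.5],[[-5,0,0],0,0.5],[[-5.5,0,0],0,0.5],[[-5.7,0,0],0,0.5],[[-5.8,0,0],0,0.5],[[-5.8,0,0],0,0.5]]}}

```text
time: 15.33
ee_pos: [0.5054, -0.2423, 0.2293]
tcp_rot: [176.8, 90.0, 152.4]
wrist_force: [-0.5, -0.5, -3.5]
opening: 0.0126
```

>>> {"fn": "play_rows", "kwargs": {"rows": [[[0,0,0],0,0.5],[[0,0,0],0,0.5],[[0,0,0],0,0.5],[[0,0,0],0,0.5],[[0,0,0],0,0.5],[[0,0,0],0,0.5],[[0,0,0],0,0.5],[[0,0,0],0,0.5]]}}

```text
time: 16.0
ee_pos: [0.5054, -0.2423, 0.2293]
tcp_rot: [-0.5, 90.0, -24.9]
wrist_force: [-0.1, 0.0, -2.8]
opening: 0.0128
```

```bash
python3 - <<'E'
from h import *
goal([.5053,-.2418,.228],155.6)
p,d=save('scene','j'); pt,dt=save('top','j')
cv2.imwrite('pics/j_both.png',np.hstack([cv2.resize(p[80:350,200:430],(390,458)),cv2.resize(pt[130:350,250:450],(400,458))]))
P=cloud('top',dt);z=P[...,2]; hsv=cv2.cvtColor(pt,cv2.COLOR_BGR2HSV)
roi=np.zeros(dt.shape,bool); roi[150:290,270:400]=1
m=roi&(z>.165)&(z<.195)&(hsv[...,1]<40)
A=P[m]; 
for _ in range(3):
    c=np.linalg.lstsq(np.c_[A[:,:2],np.ones(len(A))],A[:,2],rcond=None)[0]; r=A[:,2]-np.c_[A[:,:2],np.ones(len(A))]@c; A=A[abs(r)<.004]
print('tilt deg',np.degrees(np.arctan(np.hypot(*c[:2]))),len(A),A.mean(0))
E
```

```text
t 16.0 pos [ 0.5054 -0.2423  0.2293] F [-0.1  0.  -2.8] q [-25.6   6.4  11.4  95.    0.   88.8] op 0.0128
toolx [ 0. -0. -1.] y [ 0.413  0.911 -0.   ] z [ 0.911 -0.413  0.   ]
shift [ 0.13  0.05 -0.03] turn -180.0 or 0.0
tilt deg 0.42678719957534667 835 [ 0.53234829 -0.18269275  0.17986804]
```

View pics/j_both.png

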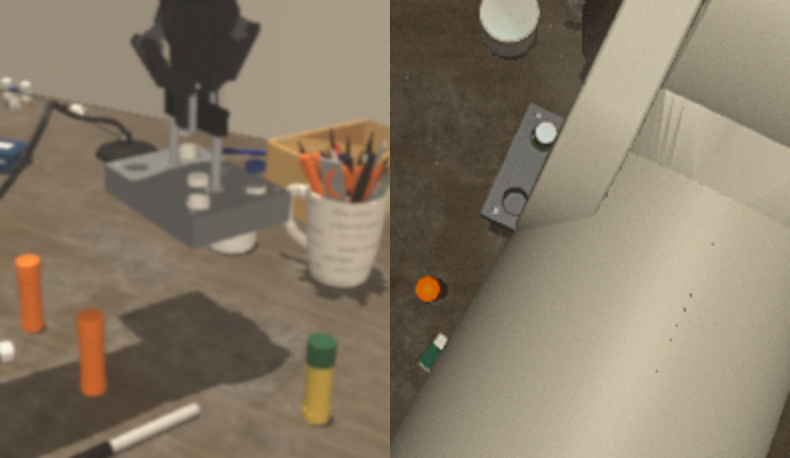

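The carrier's top is at 0.180 m, so its underside is at 0.150 m, tilted 0.4°. The vials are in, and the glue stick stands upright. I'm handing the job in.

```bash
python3 -c "
from h import *
print(bot.job_done())"
```

```text
the job is handed in; nothing more can be done
None
```

The job is handed in at about 16 s of the 58 s allowed, with the carrier held in the air by its grip bar.

- **Glue stick:** I gripped it along the bar direction, lifted it off the carrier and let it go on the table at about (0.45, -0.407). The wrist read 2.3 N as it touched down. It was upright and alone in the pictures afterwards.
- **Carrier:** I gripped the bar at its middle with 70 N and lifted straight up, staying within about 1 mm sideways by the arm's reading. The last depth check puts its top face at 0.180 m, so the underside is at about 0.150 m. The tilt was about 0.4°, and the tool position did not change over the last 0.7 s of holding.
- **Vials:** The last scene picture shows all three in their pockets. I judged this by eye and did not measure their heights. In the last top picture the arm hid part of the carrier, so the tilt comes from the visible part of its top face.

No check failed or disagreed with another; the hand-in gives no verdict.

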